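# Spread the gingerbread bites and show the red one to the inspection camera

## Robot

A 6-joint arm with a two-finger parallel gripper is mounted at the origin on a cart in front of the work surface, level with it; the furniture and walls round the work are solid. World frame = base frame: x ahead of the robot, y to its left, z up, the work surface at z = 0. Lengths are in m, angles in rad, forces in N, time in s.
With the tool pointing down it reaches from about 0.35 to 0.775 m from the base axis. Payload 5.5 kg.
Tool frame: the origin (TCP) lies where the fingers leave the gripper's body, on its centre line; the fingertips stand 73 mm ahead of it and the grasp point (between the pads) lies 54 mm ahead of it; z points along the fingers, y is the direction in which the jaws open and shut (so a half turn about z gives the same grasp; the last joint's range is limited). The gripper opens to 85 mm and grips with 20 to 120 N. Pads are 22 mm wide; open, the fingers measure 114 mm over their backs; the gripper's body (76 mm by 85 mm) begins 54 mm behind the grasp point. The pads swing forward as they close: fully open they stand 13 mm farther back than shut.
Start: joints at [-1.396, 0.313, 0.046, 1.304, 0, 1.431], TCP at [0.178, -0.547, 0.304] pointing down, gripper open.
Joint ranges: [-2.76, 2.76], [-0.86, 1.69], [-1.03, 1.26], [-2.2, 2.34], [-1.47, 1.5], [-3.14, 3.14]. Speed limits (rad/s): [2.57, 2.57, 3.14, 3.14, 3.14, 3.14].

## Interface

Orientations are given as a unit quaternion [w, x, y, z].
In Python, from workcell import env, read_camera, job, cut_out gives the robot as it stands.
- The arm moves only by the tool servo_tool, never from a script. Its argument "deltas" is a list of rows, each an object of numbers: "dx", "dy", "dz": the shift along the world's x, y, z in mm; "rx", "ry", "rz": the turn, a rotation vector about the world's x, y, z in rad; "fingers": the closure, from -1 (fully open) to 1 (shut). A call has 1 to 8 rows; each row shifts and turns the commanded pose from where the row before left it; what a row does not reach is not made up. A row lasts 1/10 s, in which the tool goes at most 50 mm and 8.59 degrees, less where a joint would pass 70% of its speed; a pose out of reach is approached as far as the arm can. A call is refused whole if a number of a shift passes 50 or a number of a turn 0.15, either way. A call with a gripper value outside its range is refused whole. The fingers move at their own pace and stop on an object; "newtons" is the grip in N (left out, the last holds). Time passes only in rows, so rows that do not move let the fingers close. It gives the time, the measured TCP pose, the force and the opening at its end, in the units of the state.
- env.get_state(): the state, without advancing time (a new reading comes with each control period).
- read_camera(name): name is "scene" or "top" or "wrist"; returns a dict with "img" (420x560x3 uint8, red, green, blue), "intrinsics" (3x3 intrinsics, pixels), "k1" (the pictures are not rectified: a ray, as slopes to the right and down, at radius r is drawn at 1 + k1 r^2 times it, then the intrinsics apply), "extrinsics" (4x4, takes a point from camera to world coordinates); the wrist camera has in their place "hand_eye" (4x4, takes a point from camera to tool coordinates, whose origin is the TCP and whose axes are the flange's). Camera axes: x right, y down, z forward; pixel columns grow to the right and rows downward; lengths in m; the calibration is good to about 2 mm. A picture is of the moment at which its call begins: read the wrist's pose just before it. There is no depth.
- job.hand_in(): hands the job in, once; it reports no verdict.
Trained networks look in the newest picture that a camera, given by its name, has taken for a name from the list of things; names that differ only in an ending like _2 or _b are one class to them, and where a whole thing is asked for, a point or a joint stands for the part that bears it (a point fixed in the world has none). Each returns a list of dicts, best first, with "confidence" (0 to 1); they miss things now and then, are a little off and sometimes report something else, mostly with a low value. They report only what shows in the picture. A call takes as long as a camera call. They do not tell look-alikes from the thing itself.
- cut_out(target, camera): "region" (420x560 bool, what is visible of it) and "extent" ([left, top, right, bottom] in pixels, round what is visible of it).
The state is a dict: "clock": time; "joint_pos": joint angles; "qvel": joint speeds; "tau": joint torques, N m; "tcp_pos": TCP position; "orientation": TCP orientation; "wrist_force": force on the tool from outside, world axes, zero at the start; "ft_torque": the same for the moment, N m; "finger_gap": finger opening in m.
Only numpy, scipy, OpenCV 4.12 (cv2) and the standard library are available. Lean on these libraries where they do the work, as an engineer would, in place of code of your own. Each camera call takes 0.05 s, during which the arm holds its last target. There are 200 camera calls.

## Task

The gingerbread bites in the tray are piled up: spread them so that all five lie side by side in one layer on the floor of the tray, icing up and none resting on another. Then pick out the bite with red icing and finish while holding it steady in the air at the focus point of the inspection camera, 12 cm in front of its lens, its layered cut face turned squarely to the lens and its icing side up (tipped only as far as the camera looks down). Leave the other four bites lying in the tray, and do not disturb the camera or the things lying about.

Things in the scene. Friction and masses are not known exactly. Their poses are not given: they have to be found in the camera images.
- tray: Shallow aluminium tray, 290 (x) x 360 (y) x 14 mm, rim 4 mm thick with a 3 mm radius roll that tops out at 17 mm, lined with baking paper. It does not move. Origin at the centre of its underside.
- tray_floor (a point): Centre of the tray's inner floor, 4 mm above the tray's underside; axes as the tray's, z up. The floor measures 282 x 352 mm. At the start the red bite and white bites 1 and 2, in any order, lie on it in a straight row, 40 mm apart (4 mm gaps), all with their cut faces along the row, away from the robot; white bites 3 and 4 lie on top of them, each across a joint, side by side.
- red_bite: The gingerbread bite with red icing (thin white zigzag), 36 x 34 x 30 mm (x, y, z), 35 g, rigid; origin at the centre of its underside, z up through the icing, +x out of its cut face (the cut face shows the light and dark layers; the other three sides are dark brown with drips of icing).
- red_bite_center (a point): Centre of the red bite, 15 mm above its origin.
- cut_face (a point): Centre of the red bite's cut face, 18 mm from its centre along its +x.
- lens (a point): Centre of the camera's lens front, in a white ring light of 60 mm diameter, about 0.27 m above the worktop; the camera (80 mm long) hangs on the robot's side of a fixed post. Axes: the camera looks along its -x (towards the robot and 12 to 28 degrees down), y to its left as the robot sees it, z up square to the line of sight.
- focus (a point): The focus point, 120 mm in front of the lens on its line of sight, in empty air; axes as the lens's. The red bite is rightly presented when its centre is here and its x, y, z axes point as these do (cut face, +x, to the lens).
- scissors: Red-handled scissors lying on the worktop, 199 mm long, 9 mm high; bystander.
- marker: Black and white marker pen lying on the worktop, 135 mm long, 16 mm thick; bystander.
- ribbon_spool: Spool of red ribbon lying on the worktop, 72 mm across, 32 mm high; bystander. The origin lies at the edge of the spool, its middle 16 mm along its +x and 30 mm along its +y.
- white_bite_1: A gingerbread bite with white icing (thin brown zigzag), of the same size, weight and axes as the red one; it starts in the lower row.
- white_bite_1_center (a point): Centre of that bite, 15 mm above its origin.
- white_bite_2: A gingerbread bite with white icing (thin brown zigzag), of the same size, weight and axes as the red one; it starts in the lower row.
- white_bite_2_center (a point): Centre of that bite, 15 mm above its origin.
- white_bite_3: A gingerbread bite with white icing (thin brown zigzag), of the same size, weight and axes as the red one; it starts on top of the row.
- white_bite_3_center (a point): Centre of that bite, 15 mm above its origin.
- white_bite_4: A gingerbread bite with white icing (thin brown zigzag), of the same size, weight and axes as the red one; it starts on top of the row.
- white_bite_4_center (a point): Centre of that bite, 15 mm above its origin.
Mind the look-alikes: they are no part of the job. What is shaped like the white_bite_4 but pink or turquoise is not meant. What is shaped like the white_bite_3 but purple is not meant.

How it is judged:
By the outcome, as a careful person would: the job done as asked, in the order asked, and still so for the second after the job is handed in, while the arm keeps its last pose, push and grip.
It also fails if it takes over 53 s, if anything falls off the work surface, if the arm or the gripper's body presses on something with over 40 N, if the wrist force passes 120 N, or if a joint passes its speed limit or range.

## Working session

There is one attempt and no reset: what is moved stays moved. The work goes in short steps, Python scripts to look and compute and a tool call to move; the robot and the scene stay as the last step left them, time stands still between calls to the robot, and variables do not carry over. Pictures are saved under pics/ and viewed, about 8 in all and at most 12, crops included, and the job is handed in when it is done.

Besides the shell and the picture viewer there is one more tool, called after "Call:" as name([rows], argument=value, ...), one row to a line, values as JSON. servo_tool: Moves the arm, as the interface text tells. Its arguments: {"type":"object","properties":{"deltas":{"type":"array"},"newtons":{"type":"number"}},"required":["deltas"]}

```bash
ls; mkdir -p pics; cat > h.py <<'E'
import numpy as np,cv2
from workcell import env,read_camera,job,cut_out
from scipy.spatial.transform import Rotation as R
def cam(n):
    s=env.get_state(); c=read_camera(n)
    if n=='wrist':
        q=s['orientation'];T=np.eye(4);T[:3,:3]=R.from_quat([q[1],q[2],q[3],q[0]]).as_matrix();T[:3,3]=s['tcp_pos']
        c['extrinsics']=T@np.array(c['hand_eye'])
    return c
def dist(c): return np.array([c['k1'],0,0,0,0],float)
def ray(c,u,v):
    p=cv2.undistortPoints(np.array([[[u,v]]],float),np.array(c['intrinsics'],float),dist(c))[0,0]
    E=np.array(c['extrinsics']);d=E[:3,:3]@[p[0],p[1],1];return E[:3,3],d/np.linalg.norm(d)
def onz(c,u,v,z):
    o,d=ray(c,u,v);return o+d*(z-o[2])/d[2]
def proj(c,P):
    E=np.linalg.inv(np.array(c['extrinsics']));r,_=cv2.Rodrigues(E[:3,:3])
    return cv2.projectPoints(np.array(P,float).reshape(-1,1,3),r,E[:3,3],np.array(c['intrinsics'],float),dist(c))[0][:,0]
def save(c,f,crop=None,s=1):
    im=c['img'][:,:,::-1]
    if crop: im=im[crop[1]:crop[3],crop[0]:crop[2]]
    cv2.imwrite('pics/'+f,cv2.resize(im,None,fx=s,fy=s,interpolation=cv2.INTER_CUBIC))
E
python3 - <<'E'
from h import *
import pickle
for n in('scene','top'):
    c=cam(n);save(c,n+'1.png');pickle.dump(dict(c),open(n+'.pkl','wb'))
    print(n,np.round(c['extrinsics'],3).tolist(),np.array(c['intrinsics']).round(1).tolist(),c['k1'])
    for t in('red_bite','white_bite_1','tray','lens','scissors','marker','ribbon_spool'):
        for d in cut_out(t,n): print(t,round(d['confidence'],2),d['extent'])
print(env.get_state())
E
```

```text
pics
scene [[-0.867, -0.217, 0.448, 0.028], [-0.498, 0.373, -0.783, 0.861], [0.003, -0.902, -0.431, 0.667], [0.0, 0.0, 0.0, 1.0]] [[429.5, 0.0, 271.5], [0.0, 429.5, 207.3], [0.0, 0.0, 1.0]] 0.03319537442215245
white_bite_1 0.71 [293.9, 232.5, 312.4, 245.2]
white_bite_1 0.7 [278.4, 221.6, 294.3, 232.8]
white_bite_1 0.68 [273.1, 223.6, 284.9, 238.4]
white_bite_1 0.56 [220.7, 221.9, 231.8, 231.3]
white_bite_1 0.53 [289.3, 220.0, 308.8, 234.9]
white_bite_1 0.49 [328.5, 199.9, 342.1, 212.2]
white_bite_1 0.43 [234.6, 206.7, 244.5, 217.8]
tray 0.56 [224.7, 205.6, 367.7, 286.0]
lens 0.8 [177.5, 151.4, 214.3, 184.7]
marker 0.74 [160.6, 298.1, 213.9, 312.5]
ribbon_spool 0.82 [245.6, 293.1, 294.1, 323.3]
top [[0.025, -0.992, 0.127, 0.353], [-1.0, -0.024, 0.01, -0.054], [-0.007, -0.128, -0.992, 1.528], [0.0, 0.0, 0.0, 1.0]] [[416.5, 0.0, 277.4], [0.0, 416.5, 206.2], [0.0, 0.0, 1.0]] -0.06461516342626569
red_bite 0.52 [310.7, 194.8, 320.0, 203.8]
red_bite 0.44 [312.1, 203.6, 320.2, 217.4]
white_bite_1 0.62 [325.8, 138.8, 337.6, 152.7]
white_bite_1 0.49 [311.1, 202.4, 321.3, 214.5]
white_bite_1 0.
[... 313 characters left out ...]
221.3, 231.9, 240.7]
{'clock': 0.8, 'joint_pos': array([-1.39559509e+00,  3.13130394e-01,  4.61342715e-02,  1.30362113e+00,
       -2.23366266e-05,  1.43117546e+00]), 'qvel': array([ 0.00022643, -0.00123328,  0.00125903, -0.0004782 , -0.00128064,
        0.00113194]), 'tau': array([ 3.91878366e-04, -4.80394113e+01,  2.98790967e+01, -5.84330382e-05,
       -1.10113372e-04, -2.00003227e-07]), 'tcp_pos': array([ 0.1780279 , -0.54678255,  0.30397686]), 'orientation': array([ 8.97212920e-05,  9.87636437e-01,  1.56761794e-01, -9.57375411e-06]), 'wrist_force': array([0.2546845 , 0.3642284 , 0.55352548]), 'ft_torque': array([ 0.01213327,  0.04640118, -0.00684328]), 'finger_gap': 0.08558157355173351}
```

```bash
python3 - <<'E'
from h import *
import pickle
t=pickle.load(open('top.pkl','rb'));s=pickle.load(open('scene.pkl','rb'))
a=cv2.resize(t['img'][110:290,140:390,::-1],None,fx=3.2,fy=3.2,interpolation=cv2.INTER_CUBIC)
b=cv2.resize(s['img'][130:330,150:390,::-1],None,fx=3,fy=3,interpolation=cv2.INTER_CUBIC)
cv2.imwrite('pics/t2.png',a);cv2.imwrite('pics/s2.png',b)
E
```

```text
(no output)
```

View pics/t2.png

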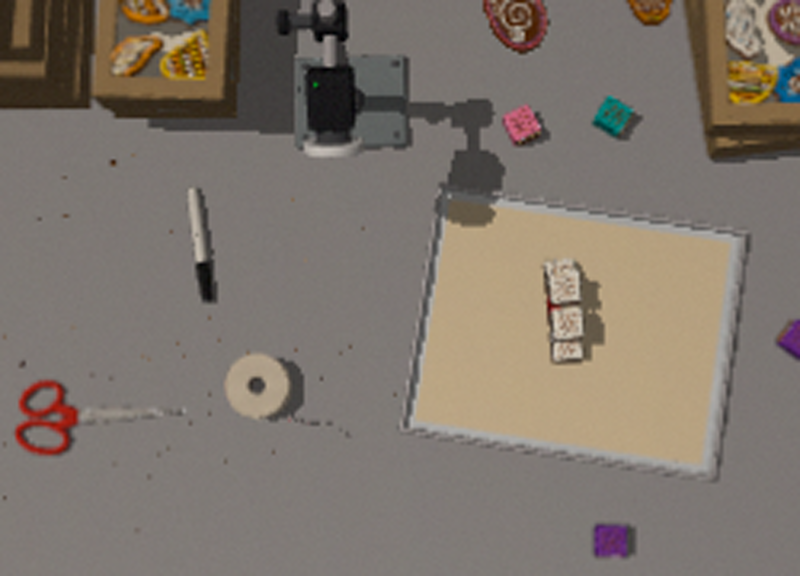

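View pics/s2.png

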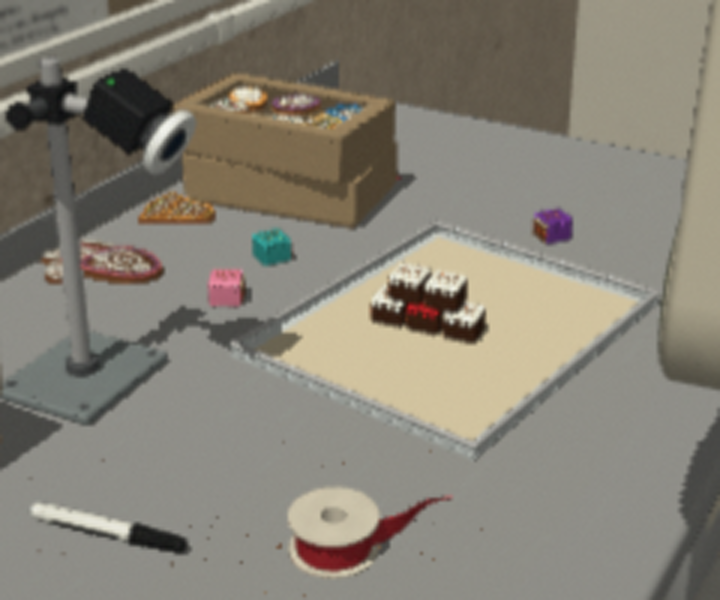

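```bash
python3 - <<'E'
from h import *
import pickle
t=pickle.load(open('top.pkl','rb'));s=pickle.load(open('scene.pkl','rb'))
P=lambda x,y:(140+x/3.2,110+y/3.2)
a=onz(t,*P(565,281),.064);b=onz(t,*P(566,323),.064);print(a,b,b-a)
print('low',onz(t,*P(567,352),.034))
for p in((443,192),(745,235),(715,475),(407,430)): print('tray',onz(t,*P(*p),.015).round(3))
Q=lambda x,y:(150+x/3,130+y/3)
def tri(u,v):
    o1,d1=ray(t,*u);o2,d2=ray(s,*v);A=np.c_[d1,-d2];k=np.linalg.lstsq(A,o2-o1,rcond=None)[0]
    p,q=o1+k[0]*d1,o2+k[1]*d2;return (p+q)/2,np.linalg.norm(p-q)
print('ring',tri(P(332,147),Q(170,141)))
print('led',tri(P(316,84),Q(111,83)))
for n,(x,y) in dict(pink=(522,124),teal=(614,116),purple=(612,540),spool=(258,385)).items(): print(n,onz(t,*P(x,y),.03).round(3))
print(t.keys(), env.get_state()['clock'])
c=cam('wrist');print(np.round(c['hand_eye'],3),c['intrinsics'])
E
```

```text
[ 0.57486643 -0.17778535  0.064     ] [ 0.52793019 -0.17949876  0.064     ] [-0.04693624 -0.00171342  0.        ]
low [ 0.49867131 -0.18363226  0.034     ]
tray [ 0.683 -0.039  0.015]
tray [ 0.641 -0.389  0.015]
tray [ 0.365 -0.355  0.015]
tray [ 0.407 -0.005  0.015]
ring (array([0.67000279, 0.06704579, 0.26885932]), np.float64(0.00045769087145816243))
led (array([0.71841218, 0.07965028, 0.31531441]), np.float64(0.0004372836631882174))
pink [ 0.762 -0.129  0.03 ]
teal [ 0.774 -0.235  0.03 ]
purple [ 0.29  -0.237  0.03 ]
spool [0.453 0.164 0.03 ]
dict_keys(['img', 'intrinsics', 'k1', 'extrinsics']) 0.8
[[ 0.001 -0.965 -0.261  0.065]
 [ 1.     0.     0.001 -0.   ]
 [-0.    -0.261  0.965 -0.07 ]
 [ 0.     0.     0.     1.   ]] [[300.20801987   0.         280.04365827]
 [  0.         300.20801987 213.39727715]
 [  0.           0.           1.        ]]
```

Call:
servo_tool([
  {"dx": 18,"dy": 18,"rz": 0.145,"fingers": -1},
  {"dx": 18,"dy": 18,"rz": 0.145},
  {"dx": 18,"dy": 18,"rz": 0.145},
  {"dx": 18,"dy": 18,"rz": 0.145},
  {"dx": 18,"dy": 18,"rz": 0.145},
  {"dx": 18,"dy": 18,"rz": 0.145},
  {"dx": 18,"dy": 18,"rz": 0.145},
  {"dx": 18,"dy": 18,"rz": 0.145},
])

```text
invalid input at $.deltas[0]: expected keys dx, dy, dz, rx, ry, rz, fingers
```

Call:
servo_tool([
  {"dx": 18,"dy": 18,"rz": 0.145},
  {"dx": 18,"dy": 18,"rz": 0.145},
  {"dx": 18,"dy": 18,"rz": 0.145},
  {"dx": 18,"dy": 18,"rz": 0.145},
  {"dx": 18,"dy": 18,"rz": 0.145},
  {"dx": 18,"dy": 18,"rz": 0.145},
  {"dx": 18,"dy": 18,"rz": 0.145},
  {"dx": 18,"dy": 18,"rz": 0.145},
])

```text
invalid input at $.deltas[0]: expected keys dx, dy, dz, rx, ry, rz, fingers
```

Call:
servo_tool([
  {"dx": 18,"dy": 18,"rz": 0.145,"dz": -20},
  {"dx": 18,"dy": 18,"rz": 0.145,"dz": -20},
  {"dx": 18,"dy": 18,"rz": 0.145,"dz": -20},
  {"dx": 0,"dy": 18,"rz": 0.14},
  {"dz": 0},
  {"dz": 0},
])

```text
invalid input at $.deltas[0]: expected keys dx, dy, dz, rx, ry, rz, fingers
```

```bash
python3 - <<'E'
from h import *
import pickle
c=cam('wrist');s=env.get_state();pickle.dump(dict(c),open('w1.pkl','wb'))
print(s['clock'],s['tcp_pos'],s['joint_pos'].round(2),s['finger_gap'],R.from_quat(np.roll(s['orientation'],-1)).as_matrix().round(3))
save(c,'w1.png')
for d in cut_out('white_bite_1','wrist')+cut_out('red_bite','wrist'):print(d['confidence'],d['extent'])
E
```

```text
0.9 [ 0.17801626 -0.54678901  0.30395009] [-1.4   0.31  0.05  1.3   0.    1.43] 0.085265187185995 [[ 0.951  0.31   0.   ]
 [ 0.31  -0.951 -0.   ]
 [-0.     0.    -1.   ]]
0.89 [7.3, 0.0, 59.6, 23.9]
```

View pics/w1.png

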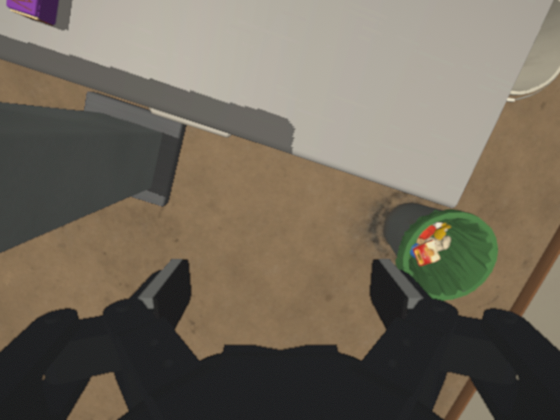

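The rows were refused because each one needs all seven keys, so the arm hasn't moved. The picture shows only the floor beside the table. I'm resending the rows in full.

Call:
servo_tool([
  {"dx": 18,"dy": 18,"dz": 0,"rx": 0,"ry": 0,"rz": 0.145,"fingers": -1},
  {"dx": 18,"dy": 18,"dz": 0,"rx": 0,"ry": 0,"rz": 0.145,"fingers": -1},
  {"dx": 18,"dy": 18,"dz": 0,"rx": 0,"ry": 0,"rz": 0.145,"fingers": -1},
  {"dx": 18,"dy": 18,"dz": 0,"rx": 0,"ry": 0,"rz": 0.145,"fingers": -1},
  {"dx": 18,"dy": 18,"dz": 0,"rx": 0,"ry": 0,"rz": 0.145,"fingers": -1},
  {"dx": 18,"dy": 18,"dz": 0,"rx": 0,"ry": 0,"rz": 0.145,"fingers": -1},
  {"dx": 18,"dy": 18,"dz": 0,"rx": 0,"ry": 0,"rz": 0.145,"fingers": -1},
  {"dx": 18,"dy": 18,"dz": 0,"rx": 0,"ry": 0,"rz": 0.145,"fingers": -1},
])

```text
clock: 1.8
tcp_pos: [0.3227, -0.402, 0.304]
orientation: [0.0, 0.738, 0.675, 0.0]
wrist_force: [-0.7, 0.4, 0.3]
finger_gap: 0.0855
```

Call:
servo_tool([
  {"dx": 18,"dy": 18,"dz": 0,"rx": 0,"ry": 0,"rz": 0.145,"fingers": -1},
  {"dx": 18,"dy": 18,"dz": 0,"rx": 0,"ry": 0,"rz": 0.145,"fingers": -1},
  {"dx": 18,"dy": 18,"dz": 0,"rx": 0,"ry": 0,"rz": 0.145,"fingers": -1},
  {"dx": 18,"dy": 18,"dz": 0,"rx": 0,"ry": 0,"rz": 0.145,"fingers": -1},
  {"dx": 18,"dy": 18,"dz": 0,"rx": 0,"ry": 0,"rz": 0.145,"fingers": -1},
  {"dx": 18,"dy": 18,"dz": 0,"rx": 0,"ry": 0,"rz": 0.145,"fingers": -1},
  {"dx": 18,"dy": 18,"dz": 0,"rx": 0,"ry": 0,"rz": 0.145,"fingers": -1},
  {"dx": 18,"dy": 18,"dz": 0,"rx": 0,"ry": 0,"rz": 0.145,"fingers": -1},
])

```text
clock: 2.6
tcp_pos: [0.4667, -0.258, 0.304]
orientation: [0.0, 0.248, 0.969, -0.0]
wrist_force: [0.5, -0.9, -0.3]
finger_gap: 0.0853
```

Call:
servo_tool([
  {"dx": 18,"dy": 18,"dz": -20,"rx": 0,"ry": 0,"rz": 0.145,"fingers": -1},
  {"dx": 18,"dy": 18,"dz": -20,"rx": 0,"ry": 0,"rz": 0.145,"fingers": -1},
  {"dx": 18,"dy": 18,"dz": -20,"rx": 0,"ry": 0,"rz": 0.145,"fingers": -1},
  {"dx": 0,"dy": 18,"dz": 0,"rx": 0,"ry": 0,"rz": 0.145,"fingers": -1},
  {"dx": 0,"dy": 0,"dz": 0,"rx": 0,"ry": 0,"rz": 0,"fingers": -1},
  {"dx": 0,"dy": 0,"dz": 0,"rx": 0,"ry": 0,"rz": 0,"fingers": -1},
])

```text
clock: 3.2
tcp_pos: [0.5202, -0.1868, 0.2442]
orientation: [0.0, -0.036, 0.999, -0.0]
wrist_force: [-0.2, -0.2, -0.1]
finger_gap: 0.0857
```

```bash
python3 - <<'E'
from h import *
import pickle
c=cam('wrist');s=env.get_state();pickle.dump(dict(c),open('w1.pkl','wb'))
print(s['clock'],s['tcp_pos'],s['joint_pos'].round(2),s['finger_gap'],R.from_quat(np.roll(s['orientation'],-1)).as_matrix().round(3))
save(c,'w2.png')
for d in cut_out('white_bite_1','wrist')+cut_out('red_bite','wrist'):print(d['confidence'],d['extent'])
E
```

```text
3.25 [ 0.52024634 -0.18729313  0.2444291 ] [-0.49  0.29 -0.13  1.15 -0.   -0.56] 0.08544679724467238 [[-0.997 -0.071  0.001]
 [-0.071  0.997 -0.001]
 [-0.001 -0.001 -1.   ]]
0.95 [267.4, 170.5, 303.1, 195.7]
0.9 [266.2, 200.3, 306.4, 243.7]
0.77 [268.7, 239.2, 308.5, 285.2]
0.74 [3.4, 162.4, 59.9, 209.6]
```

View pics/w2.png

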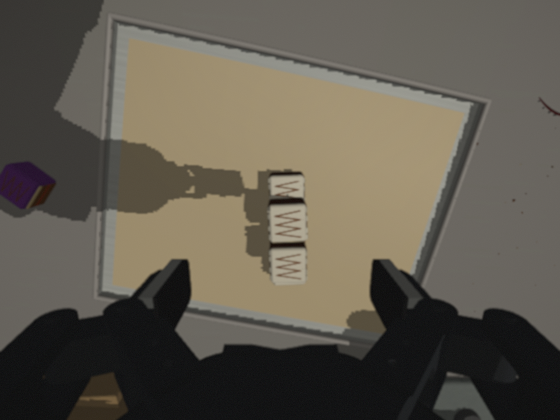

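```bash
python3 - <<'E'
from h import *
import pickle
c=pickle.load(open('w1.pkl','rb'))
im=c['img'];hsv=cv2.cvtColor(im,cv2.COLOR_RGB2HSV)
m=((hsv[...,1]<60)&(hsv[...,2]>120)).astype(np.uint8);m[:160]=0;m[295:]=0;m[:,:262]=0;m[:,315:]=0
m=cv2.morphologyEx(m,cv2.MORPH_CLOSE,np.ones((3,3)))
n,l,st,ce=cv2.connectedComponentsWithStats(m)
for i in range(1,n):
    if st[i,4]<150: continue
    z=.034 if st[i,1]<190 else .064
    p=np.argwhere(l==i)[:,::-1]
    W=np.array([onz(c,u,v,z)[:2] for u,v in p])*1000
    (x,y),(w,h),a=cv2.minAreaRect(W.astype(np.float32));print(st[i],'c',round(x,1),round(y,1),'wh',round(w,1),round(h,1),'ang',round(a,1))
E
```

```text
[269 175  36  25 653] c 503.6 -181.9 wh 23.1 32.9 ang 5.3
[ 269  204   39   38 1296] c 529.5 -179.4 wh 33.6 33.3 ang 5.5
[ 270  248   38   38 1239] c 571.0 -175.9 wh 35.9 34.0 ang 6.3
```

The wrist view shows the row running up the picture. The near lower white bite is at (287,187), and the two top whites are at (288,223) and (289,266). The red one lies underneath, in the middle. I'll take the far top bite first.

Call:
servo_tool([
  {"dx": 25,"dy": 6,"dz": -20,"rx": 0,"ry": 0,"rz": 0.02,"fingers": -1},
  {"dx": 26,"dy": 5,"dz": -30,"rx": 0,"ry": 0,"rz": 0,"fingers": -1},
  {"dx": 0,"dy": 0,"dz": -40,"rx": 0,"ry": 0,"rz": 0,"fingers": -1},
  {"dx": 0,"dy": 0,"dz": -30,"rx": 0,"ry": 0,"rz": 0,"fingers": -1},
  {"dx": 0,"dy": 0,"dz": -16,"rx": 0,"ry": 0,"rz": 0,"fingers": -1},
  {"dx": 0,"dy": 0,"dz": 0,"rx": 0,"ry": 0,"rz": 0,"fingers": 0},
  {"dx": 0,"dy": 0,"dz": 0,"rx": 0,"ry": 0,"rz": 0,"fingers": 1},
  {"dx": 0,"dy": 0,"dz": 0,"rx": 0,"ry": 0,"rz": 0,"fingers": 1},
], newtons=30)

```text
clock: 4.15
tcp_pos: [0.572, -0.1767, 0.1096]
orientation: [0.001, -0.046, 0.999, -0.001]
wrist_force: [0.4, -0.3, -0.1]
finger_gap: 0.0439
```

Call:
servo_tool([
  {"dx": 0,"dy": 0,"dz": 0,"rx": 0,"ry": 0,"rz": 0,"fingers": 1},
  {"dx": 0,"dy": 0,"dz": 0,"rx": 0,"ry": 0,"rz": 0,"fingers": 1},
])

```text
clock: 4.35
tcp_pos: [0.5722, -0.1765, 0.1099]
orientation: [0.002, -0.046, 0.999, -0.001]
wrist_force: [0.8, -0.6, 6.0]
finger_gap: 0.0334
```

Call:
servo_tool([
  {"dx": 0,"dy": 0,"dz": 10,"rx": 0,"ry": 0,"rz": 0,"fingers": 1},
  {"dx": 0,"dy": 0,"dz": 25,"rx": 0,"ry": 0,"rz": 0,"fingers": 1},
  {"dx": 0,"dy": -10,"dz": 15,"rx": 0,"ry": 0,"rz": 0,"fingers": 1},
  {"dx": 2,"dy": -38,"dz": 0,"rx": 0,"ry": 0,"rz": 0,"fingers": 1},
  {"dx": 2,"dy": -38,"dz": 0,"rx": 0,"ry": 0,"rz": 0,"fingers": 1},
  {"dx": 0,"dy": 0,"dz": -30,"rx": 0,"ry": 0,"rz": 0,"fingers": 1},
  {"dx": 0,"dy": 0,"dz": -30,"rx": 0,"ry": 0,"rz": 0,"fingers": 1},
  {"dx": 0,"dy": 0,"dz": -15,"rx": 0,"ry": 0,"rz": 0,"fingers": 1},
])

```text
clock: 5.15
tcp_pos: [0.5736, -0.2614, 0.0809]
orientation: [-0.001, -0.046, 0.999, 0.001]
wrist_force: [-0.4, 0.3, -0.6]
finger_gap: 0.0336
```

```bash
python3 - <<'E'
from h import *
s=env.get_state();print(s['clock'],s['tcp_pos'],s['wrist_force'],s['finger_gap'],s['orientation'])
E
```

```text
5.15 [ 0.57362912 -0.26144091  0.08086406] [-0.43557043  0.34515958 -0.64515437] 0.03363794460402684 [-0.00143034 -0.04619374  0.99893088  0.00109136]
```

Call:
servo_tool([
  {"dx": 0,"dy": 0,"dz": -2,"rx": 0,"ry": 0,"rz": 0,"fingers": 1},
  {"dx": 0,"dy": 0,"dz": 0,"rx": 0,"ry": 0,"rz": 0,"fingers": 1},
])

```text
clock: 5.35
tcp_pos: [0.5749, -0.2616, 0.081]
orientation: [-0.0, -0.047, 0.999, 0.0]
wrist_force: [-0.1, -0.3, 0.2]
finger_gap: 0.0337
```

Call:
servo_tool([
  {"dx": 0,"dy": 0,"dz": -1.5,"rx": 0,"ry": 0,"rz": 0,"fingers": 1},
  {"dx": 0,"dy": 0,"dz": 0,"rx": 0,"ry": 0,"rz": 0,"fingers": -0.4},
  {"dx": 0,"dy": 0,"dz": 0,"rx": 0,"ry": 0,"rz": 0,"fingers": -0.4},
  {"dx": 0,"dy": 0,"dz": 25,"rx": 0,"ry": 0,"rz": 0,"fingers": -1},
  {"dx": 0,"dy": 0,"dz": 40,"rx": 0,"ry": 0,"rz": 0,"fingers": -1},
  {"dx": -22,"dy": 41,"dz": 20,"rx": 0,"ry": 0,"rz": 0,"fingers": -1},
  {"dx": -24,"dy": 41,"dz": 0,"rx": 0,"ry": 0,"rz": 0,"fingers": -1},
  {"dx": 0,"dy": 0,"dz": -25,"rx": 0,"ry": 0,"rz": 0,"fingers": -1},
])

```text
clock: 6.15
tcp_pos: [0.5285, -0.1769, 0.1432]
orientation: [0.002, -0.048, 0.999, -0.0]
wrist_force: [-0.1, -0.8, -0.4]
finger_gap: 0.0853
```

Call:
servo_tool([
  {"dx": 0,"dy": 0,"dz": -20,"rx": 0,"ry": 0,"rz": 0,"fingers": -1},
  {"dx": 0,"dy": 0,"dz": 0,"rx": 0,"ry": 0,"rz": 0,"fingers": -1},
])

```text
clock: 6.35
tcp_pos: [0.5277, -0.1791, 0.1175]
orientation: [-0.002, -0.047, 0.999, 0.001]
wrist_force: [-0.7, 0.2, -0.1]
finger_gap: 0.0854
```

```bash
cat >> h.py <<'E'
def blobs(c,hz,roi,minA=150,red=False):
    hsv=cv2.cvtColor(c['img'],cv2.COLOR_RGB2HSV)
    if red: m=((hsv[...,1]>130)&(hsv[...,2]>60)&((hsv[...,0]<6)|(hsv[...,0]>172)))
    else: m=((hsv[...,1]<60)&(hsv[...,2]>120))
    k=np.zeros(m.shape,bool);k[roi[1]:roi[3],roi[0]:roi[2]]=1
    m=cv2.morphologyEx((m&k).astype(np.uint8),cv2.MORPH_CLOSE,np.ones((3,3)))
    n,l,st,ce=cv2.connectedComponentsWithStats(m)
    for i in range(1,n):
        if st[i,4]<minA: continue
        p=np.argwhere(l==i)[:,::-1]
        W=np.array([onz(c,u,v,hz)[:2] for u,v in p])*1000
        (x,y),(w,h),a=cv2.minAreaRect(W.astype(np.float32));print(st[i].tolist(),'c',round(x,1),round(y,1),'wh',round(w,1),round(h,1),'ang',round(a,1))
E
python3 - <<'E'
from h import *
s=env.get_state();c=cam('wrist');save(c,'w3.png');print(s['clock'],s['tcp_pos'])
blobs(c,.034,(60,60,500,300));print('64');blobs(c,.064,(60,60,500,300))
E
```

```text
6.35 [ 0.52774315 -0.17908763  0.11752739]
[464, 60, 36, 10, 202] c 420.6 -92.9 wh 4.0 17.5 ang 6.2
[247, 195, 65, 28, 1324] c 499.9 -182.1 wh 14.7 33.6 ang 5.4
[262, 278, 26, 19, 205] c 547.5 -178.3 wh 8.3 16.9 ang 46.8
64
[464, 60, 36, 10, 202] c 428.5 -111.0 wh 3.2 14.1 ang 6.2
[247, 195, 65, 28, 1324] c 492.4 -182.8 wh 11.8 27.1 ang 5.4
[262, 278, 26, 19, 205] c 530.7 -179.7 wh 6.7 13.6 ang 46.8
```

View pics/w3.png

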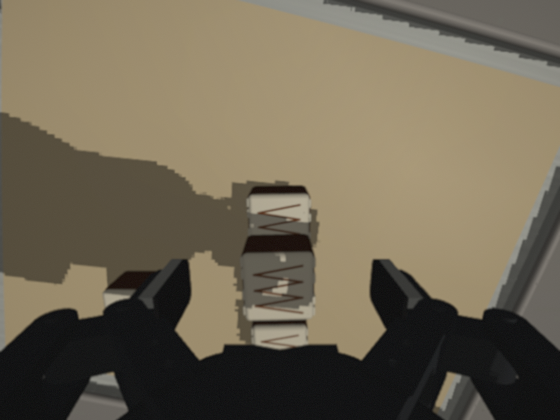

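The placed bite is at (140,290). The second top bite (280,280) is centred between the jaws, with a lower white at (280,335). I'll grasp it.

Call:
servo_tool([
  {"dx": 0,"dy": 0,"dz": -9,"rx": 0,"ry": 0,"rz": 0,"fingers": 0},
  {"dx": 0,"dy": 0,"dz": 0,"rx": 0,"ry": 0,"rz": 0,"fingers": 1},
  {"dx": 0,"dy": 0,"dz": 0,"rx": 0,"ry": 0,"rz": 0,"fingers": 1},
  {"dx": 0,"dy": 0,"dz": 0,"rx": 0,"ry": 0,"rz": 0,"fingers": 1},
  {"dx": 0,"dy": 0,"dz": 0,"rx": 0,"ry": 0,"rz": 0,"fingers": 1},
])

```text
clock: 6.9
tcp_pos: [0.5297, -0.1806, 0.1107]
orientation: [0.0, -0.047, 0.999, -0.0]
wrist_force: [0.9, -0.3, 2.0]
finger_gap: 0.0338
```

Call:
servo_tool([
  {"dx": 0,"dy": 0,"dz": 10,"rx": 0,"ry": 0,"rz": 0,"fingers": 1},
  {"dx": 0,"dy": 0,"dz": 25,"rx": 0,"ry": 0,"rz": 0,"fingers": 1},
  {"dx": 0,"dy": -10,"dz": 15,"rx": 0,"ry": 0,"rz": 0,"fingers": 1},
  {"dx": -7,"dy": -38,"dz": 0,"rx": 0,"ry": 0,"rz": 0,"fingers": 1},
  {"dx": -7,"dy": -38,"dz": 0,"rx": 0,"ry": 0,"rz": 0,"fingers": 1},
  {"dx": 0,"dy": 0,"dz": -35,"rx": 0,"ry": 0,"rz": 0,"fingers": 1},
  {"dx": 0,"dy": 0,"dz": -30,"rx": 0,"ry": 0,"rz": 0,"fingers": 1},
  {"dx": 0,"dy": 0,"dz": -12,"rx": 0,"ry": 0,"rz": 0,"fingers": 1},
])

```text
clock: 7.7
tcp_pos: [0.5137, -0.2658, 0.0811]
orientation: [-0.002, -0.046, 0.999, 0.001]
wrist_force: [-0.2, 0.5, -0.6]
finger_gap: 0.0335
```

Call:
servo_tool([
  {"dx": 0,"dy": 0,"dz": -2,"rx": 0,"ry": 0,"rz": 0,"fingers": 1},
  {"dx": 0,"dy": 0,"dz": 0,"rx": 0,"ry": 0,"rz": 0,"fingers": 1},
])

```text
clock: 7.9
tcp_pos: [0.5156, -0.2662, 0.0817]
orientation: [0.0, -0.047, 0.999, 0.0]
wrist_force: [0.3, -0.5, -0.3]
finger_gap: 0.0337
```

Call:
servo_tool([
  {"dx": 0,"dy": 0,"dz": -1.5,"rx": 0,"ry": 0,"rz": 0,"fingers": 1},
  {"dx": 0,"dy": 0,"dz": 0,"rx": 0,"ry": 0,"rz": 0,"fingers": -0.4},
  {"dx": 0,"dy": 0,"dz": 0,"rx": 0,"ry": 0,"rz": 0,"fingers": -0.4},
  {"dx": 0,"dy": 0,"dz": 25,"rx": 0,"ry": 0,"rz": 0,"fingers": -1},
  {"dx": 0,"dy": 0,"dz": 40,"rx": 0,"ry": 0,"rz": 0,"fingers": -1},
  {"dx": 10,"dy": 44,"dz": 30,"rx": 0,"ry": 0,"rz": 0,"fingers": -1},
  {"dx": 10,"dy": 44,"dz": 30,"rx": 0,"ry": 0,"rz": 0,"fingers": -1},
  {"dx": 0,"dy": 0,"dz": 20,"rx": 0,"ry": 0,"rz": 0,"fingers": -1},
])

```text
clock: 8.7
tcp_pos: [0.5346, -0.1812, 0.2227]
orientation: [0.001, -0.049, 0.999, 0.0]
wrist_force: [-0.3, -1.6, -0.0]
finger_gap: 0.0852
```

Call:
servo_tool([
  {"dx": 0,"dy": 0,"dz": 0,"rx": 0,"ry": 0,"rz": 0,"fingers": -1},
  {"dx": 0,"dy": 0,"dz": 0,"rx": 0,"ry": 0,"rz": 0,"fingers": -1},
])

```text
clock: 8.9
tcp_pos: [0.534, -0.1852, 0.2204]
orientation: [0.001, -0.047, 0.999, -0.0]
wrist_force: [-0.3, -0.4, -0.3]
finger_gap: 0.0852
```

```bash
python3 - <<'E'
from h import *
s=env.get_state();c=cam('wrist');save(c,'w4.png');print(s['clock'],s['tcp_pos'])
blobs(c,.034,(150,60,420,340));print('red');blobs(c,.034,(150,60,420,340),red=True)
E
```

```text
8.9 [ 0.53402692 -0.18516297  0.22039604]
[333, 60, 87, 23, 834] c 409.4 -119.7 wh 71.1 9.8 ang 82.6
[173, 162, 36, 12, 309] c 503.8 -264.6 wh 9.3 29.7 ang 5.3
[268, 163, 40, 39, 1397] c 508.7 -181.2 wh 33.0 34.0 ang 5.4
[174, 226, 41, 35, 1174] c 572.5 -260.6 wh 33.0 35.3 ang 5.5
[270, 250, 36, 34, 1090] c 587.7 -173.5 wh 33.5 33.0 ang 6.7
[189, 299, 163, 38, 1283] c 644.6 -183.9 wh 161.4 9.9 ang 82.6
red
[268, 208, 38, 38, 1180] c 548.8 -178.0 wh 35.2 32.9 ang 6.7
```

View pics/w4.png

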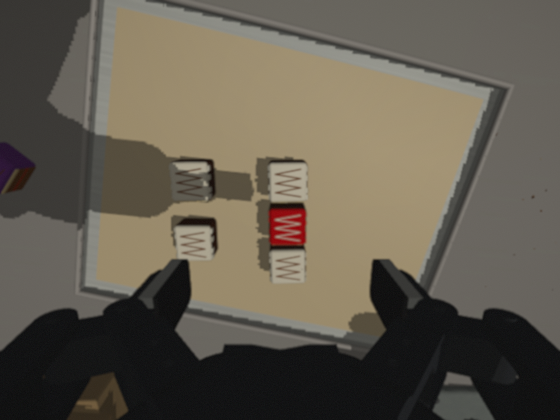

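All five bites now lie flat on the tray floor. The red one is at (287,226), the row whites at (288,181) and (288,266), and the moved whites at (193,181) and (195,242). Only this one has red icing, so it's the right bite. I'll grasp it with the jaws across the row.

Call:
servo_tool([
  {"dx": 15,"dy": 7,"dz": -40,"rx": 0,"ry": 0,"rz": 0,"fingers": -1},
  {"dx": 0,"dy": 0,"dz": -45,"rx": 0,"ry": 0,"rz": 0,"fingers": -1},
  {"dx": 0,"dy": 0,"dz": -35,"rx": 0,"ry": 0,"rz": 0,"fingers": -1},
  {"dx": 0,"dy": 0,"dz": -18,"rx": 0,"ry": 0,"rz": 0,"fingers": -1},
  {"dx": 0,"dy": 0,"dz": 0,"rx": 0,"ry": 0,"rz": 0,"fingers": -1},
  {"dx": 0,"dy": 0,"dz": 0,"rx": 0,"ry": 0,"rz": 0,"fingers": -1},
])

```text
clock: 9.55
tcp_pos: [0.548, -0.1785, 0.0811]
orientation: [-0.001, -0.046, 0.999, 0.001]
wrist_force: [-0.8, -0.1, -0.2]
finger_gap: 0.0854
```

Call:
servo_tool([
  {"dx": 1,"dy": 0,"dz": 0,"rx": 0,"ry": 0,"rz": 0,"fingers": 0},
  {"dx": 0,"dy": 0,"dz": 0,"rx": 0,"ry": 0,"rz": 0,"fingers": 1},
  {"dx": 0,"dy": 0,"dz": 0,"rx": 0,"ry": 0,"rz": 0,"fingers": 1},
  {"dx": 0,"dy": 0,"dz": 0,"rx": 0,"ry": 0,"rz": 0,"fingers": 1},
  {"dx": 0,"dy": 0,"dz": 0,"rx": 0,"ry": 0,"rz": 0,"fingers": 1},
], newtons=40)

```text
clock: 10.05
tcp_pos: [0.5505, -0.1784, 0.0832]
orientation: [0.001, -0.047, 0.999, -0.001]
wrist_force: [-0.5, 0.5, 5.1]
finger_gap: 0.0328
```

```bash
python3 - <<'E'
from h import *
s=env.get_state();print(s['clock'],s['tcp_pos'],s['wrist_force'],s['finger_gap'],s['orientation'])
E
```

```text
10.05 [ 0.55047092 -0.17842015  0.08320428] [-0.49232733  0.50134257  5.09124069] 0.03281230199991609 [ 9.78850286e-04 -4.66161323e-02  9.98912272e-01 -5.00665608e-04]
```

Call:
servo_tool([
  {"dx": 0,"dy": 0,"dz": 10,"rx": 0,"ry": 0,"rz": 0,"fingers": 1},
  {"dx": 0,"dy": 0,"dz": 30,"rx": 0,"ry": 0,"rz": 0,"fingers": 1},
  {"dx": 0,"dy": 0,"dz": 50,"rx": 0,"ry": 0,"rz": 0,"fingers": 1},
  {"dx": 0,"dy": 0,"dz": 50,"rx": 0,"ry": 0,"rz": 0,"fingers": 1},
  {"dx": -20,"dy": 33,"dz": 13,"rx": 0,"ry": -0.145,"rz": 0,"fingers": 1},
  {"dx": -20,"dy": 33,"dz": 13,"rx": 0,"ry": -0.145,"rz": 0,"fingers": 1},
  {"dx": -20,"dy": 33,"dz": 13,"rx": 0,"ry": -0.145,"rz": 0,"fingers": 1},
  {"dx": -20,"dy": 33,"dz": 13,"rx": 0,"ry": -0.145,"rz": 0,"fingers": 1},
])

```text
clock: 10.85
tcp_pos: [0.4688, -0.045, 0.2751]
orientation: [0.289, -0.045, 0.956, -0.013]
wrist_force: [0.1, 0.3, 1.0]
finger_gap: 0.033
```

Call:
servo_tool([
  {"dx": -20,"dy": 33,"dz": 13,"rx": 0,"ry": -0.145,"rz": 0,"fingers": 1},
  {"dx": -20,"dy": 33,"dz": 13,"rx": 0,"ry": -0.145,"rz": 0,"fingers": 1},
  {"dx": 0,"dy": 0,"dz": 0,"rx": 0,"ry": 0,"rz": 0,"fingers": 1},
  {"dx": 0,"dy": 0,"dz": 0,"rx": 0,"ry": 0,"rz": 0,"fingers": 1},
  {"dx": 0,"dy": 0,"dz": 0,"rx": 0,"ry": 0,"rz": 0,"fingers": 1},
])

```text
clock: 11.35
tcp_pos: [0.4307, 0.0194, 0.3012]
orientation: [0.421, -0.042, 0.906, -0.02]
wrist_force: [0.4, -0.5, 0.1]
finger_gap: 0.0336
```

```bash
python3 - <<'E'
from h import *
import pickle
s=env.get_state();c=cam('wrist');pickle.dump((dict(c),s),open('w5.pkl','wb'));print(s['clock'],s['tcp_pos'],s['orientation'],s['joint_pos'].round(2),s['finger_gap'])
for d in cut_out('lens','wrist'):print(d['confidence'],d['extent'])
t=cam('top');print(proj(c,[.67,.067,.269]))
pickle.dump(dict(t),open('top2.pkl','wb'))
a=c['img'][:,:,::-1]
cv2.imwrite('pics/w5.png',a)
E
```

```text
11.35 [0.43069261 0.01939599 0.30115594] [ 0.42106334 -0.04222775  0.90582886 -0.01991348] [-0.24 -0.5  -1.    0.21  0.18 -0.25] 0.03360307989762938
0.82 [284.8, 314.5, 326.3, 345.1]
0.5 [0.6, 1.6, 29.0, 32.2]
[[313.2920184 327.9087599]]
```

View pics/w5.png

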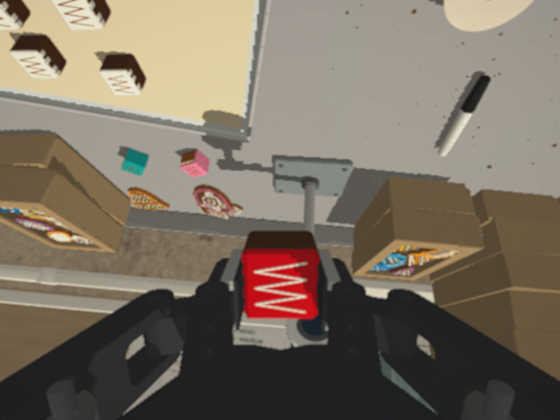

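The picture is upside down, and the lens at about (313,328) is hidden behind the bite and gripper. I'll look down on it from above and to the side instead.

Call:
servo_tool([
  {"dx": 15,"dy": -3,"dz": 40,"rx": 0,"ry": 0.145,"rz": 0,"fingers": 1},
  {"dx": 25,"dy": -3,"dz": 40,"rx": 0,"ry": 0.145,"rz": 0,"fingers": 1},
  {"dx": 30,"dy": -3,"dz": 40,"rx": 0,"ry": 0.145,"rz": 0,"fingers": 1},
  {"dx": 35,"dy": -3,"dz": 30,"rx": 0,"ry": 0.145,"rz": 0,"fingers": 1},
  {"dx": 40,"dy": -3,"dz": 20,"rx": 0,"ry": 0.145,"rz": 0,"fingers": 1},
  {"dx": 40,"dy": -3,"dz": 0,"rx": 0,"ry": 0.145,"rz": 0,"fingers": 1},
  {"dx": 30,"dy": 0,"dz": 0,"rx": 0,"ry": 0,"rz": 0,"fingers": 1},
  {"dx": 0,"dy": 0,"dz": 0,"rx": 0,"ry": 0,"rz": 0,"fingers": 1},
])

```text
clock: 12.3
tcp_pos: [0.6229, 0.0022, 0.4329]
orientation: [0.074, -0.044, 0.996, -0.002]
wrist_force: [1.3, -0.5, -1.2]
finger_gap: 0.0334
```

Call:
servo_tool([
  {"dx": 0,"dy": 0,"dz": 0,"rx": 0,"ry": 0,"rz": 0,"fingers": 1},
  {"dx": 0,"dy": 0,"dz": 0,"rx": 0,"ry": 0,"rz": 0,"fingers": 1},
])

```text
clock: 12.5
tcp_pos: [0.6166, 0.0035, 0.4388]
orientation: [0.077, -0.045, 0.996, -0.003]
wrist_force: [-1.2, 0.7, -0.4]
finger_gap: 0.0331
```

```bash
python3 - <<'E'
from h import *
import pickle
s=env.get_state();c=cam('wrist');pickle.dump((dict(c),s),open('w6.pkl','wb'));print(s['clock'],s['tcp_pos'],s['orientation'],s['joint_pos'].round(2),s['finger_gap'])
sc=cam('scene');pickle.dump(dict(sc),open('scene2.pkl','wb'))
print(proj(c,[.67,.067,.269]),proj(sc,[.67,.067,.269]))
a=cv2.resize(c['img'][130:330,100:400,::-1],None,fx=2,fy=2,interpolation=cv2.INTER_CUBIC)
b=cv2.resize(pickle.load(open('scene.pkl','rb'))['img'][140:200,165:265,::-1],None,fx=6,fy=6,interpolation=cv2.INTER_CUBIC)[:, :200*3]
b=cv2.resize(pickle.load(open('scene.pkl','rb'))['img'][140:200,165:240,::-1],None,fx=3.3,fy=3.3,interpolation=cv2.INTER_CUBIC)
o=np.zeros((598,800,3),np.uint8);o[:400,:600]=a;o[400:400+b.shape[0],:b.shape[1]]=b
t=pickle.load(open('top.pkl','rb'))['img'][120:170,215:275,::-1];t=cv2.resize(t,None,fx=3.9,fy=3.9,interpolation=cv2.INTER_CUBIC);o[400:400+t.shape[0],300:300+t.shape[1]]=t
cv2.imwrite('pics/w6.png',o)
E
```

```text
12.5 [0.61662758 0.0034673  0.43877117] [ 0.07674311 -0.04483202  0.99603881 -0.00269585] [-0.13  0.29  0.33  1.46  0.02 -0.22] 0.03310519913958976
[[348.99085618 248.99224627]] [[206.76535252 176.96229141]]
```

View pics/w6.png

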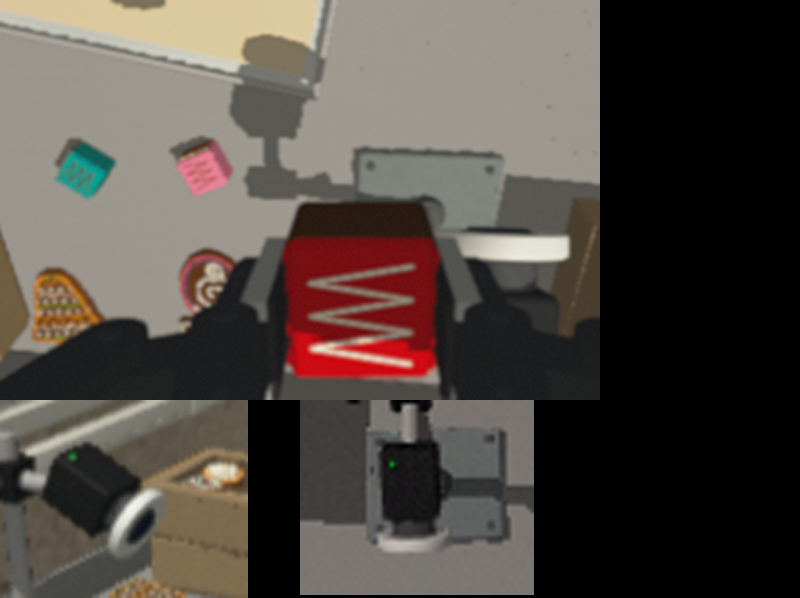

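Call:
servo_tool([
  {"dx": 10,"dy": -22,"dz": 10,"rx": 0,"ry": 0,"rz": 0,"fingers": 1},
  {"dx": 10,"dy": -22,"dz": 10,"rx": 0,"ry": 0,"rz": 0,"fingers": 1},
  {"dx": 0,"dy": 0,"dz": 0,"rx": 0,"ry": 0,"rz": 0,"fingers": 1},
  {"dx": 0,"dy": 0,"dz": 0,"rx": 0,"ry": 0,"rz": 0,"fingers": 1},
  {"dx": 0,"dy": 0,"dz": 0,"rx": 0,"ry": 0,"rz": 0,"fingers": 1},
])

```text
clock: 13.1
tcp_pos: [0.6358, -0.0395, 0.46]
orientation: [0.078, -0.045, 0.996, -0.003]
wrist_force: [-0.6, -0.1, -0.1]
finger_gap: 0.0332
```

```bash
python3 - <<'E'
from h import *
import pickle
s=env.get_state();c=cam('wrist');pickle.dump((dict(c),s),open('w7.pkl','wb'));print(s['clock'],s['tcp_pos'],s['orientation'])
print(proj(c,[.67,.067,.269]))
def ringmask(c,thr,f):
    p=proj(c,[.67,.067,.269])[0].astype(int);r=f
    im=c['img'];h=cv2.cvtColor(im,cv2.COLOR_RGB2HSV);m=((h[...,1]<40)&(h[...,2]>thr)).astype(np.uint8)
    k=np.zeros_like(m);k[max(0,p[1]-r):p[1]+r,p[0]-r:p[0]+r]=1;m&=k
    n,l,st,ce=cv2.connectedComponentsWithStats(m);i=1+np.argmax(st[1:,4]);print(st[i]);return (l==i).astype(np.uint8)
sc=pickle.load(open('scene.pkl','rb'));tp=pickle.load(open('top.pkl','rb'))
tiles=[]
for q,thr,f in((c,165,55),(sc,165,25),(tp,165,16)):
    m=ringmask(q,thr,f);p=proj(q,[.67,.067,.269])[0].astype(int)
    a=q['img'][p[1]-f:p[1]+f,p[0]-f:p[0]+f,::-1].copy();b=a.copy();b[m[p[1]-f:p[1]+f,p[0]-f:p[0]+f]>0]=(0,0,255)
    tiles+= [np.vstack([cv2.resize(x,(260,260),interpolation=cv2.INTER_NEAREST) for x in(a,b)])]
cv2.imwrite('pics/ring.png',np.hstack(tiles))
E
```

```text
13.1 [ 0.63580824 -0.03949774  0.45999044] [ 0.07768982 -0.04532409  0.99594301 -0.00274604]
[[394.25902966 222.82147745]]
[376 219  53  13 554]
[199 167  14  16  66]
[236 156  11   3  29]
```

View pics/ring.png

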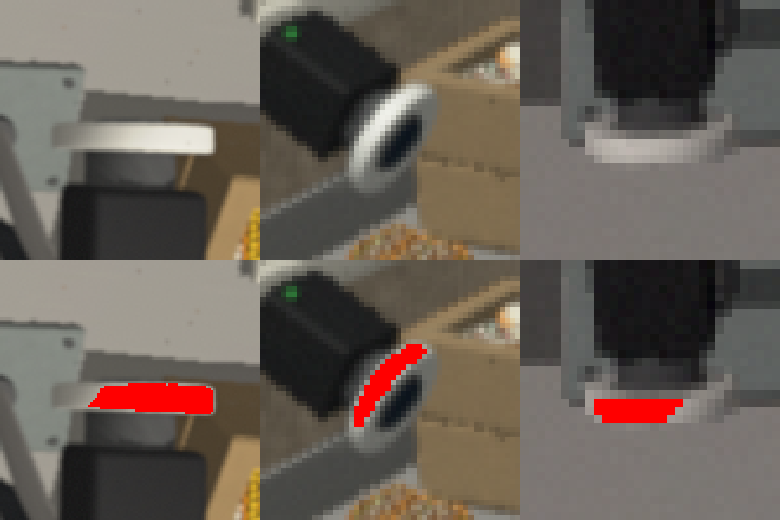

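```bash
cat > fit.py <<'E'
from h import *
import pickle
from scipy.optimize import least_squares
c,s=pickle.load(open('w7.pkl','rb'));sc=pickle.load(open('scene.pkl','rb'));tp=pickle.load(open('top.pkl','rb'))
g=cv2.cvtColor(c['img'],cv2.COLOR_RGB2GRAY).astype(float)
W=[]
for u in range(364,429,3):
    col=g[210:226,u];d=np.diff(col);i=np.argmax(d)
    if 0<i<len(d)-1:
        den=d[i-1]-2*d[i]+d[i+1];W.append((u+.5,210+i+1+(.5*(d[i-1]-d[i+1])/den if den else 0)))
W=np.array(W)-.5;print(W.round(1)[:, 1])
ends=np.array([(361.2,220.5),(429.6,220.5)])
T=lambda q,f,pts:proj(q,[.67,.067,.269])[0].astype(int)-f+np.array(pts)*2*f/260-.5
S=T(sc,25,[(168,90),(174,98),(173,115),(160,145),(145,165),(128,182),(108,190),(96,184)])
P=T(tp,16,[(66,145),(72,154),(90,161),(120,163),(150,163),(180,160),(203,152),(212,140)])
th=np.linspace(0,2*np.pi,721)
def circ(p):
    y,t=p[3:5];n=np.array([-np.cos(t)*np.cos(y),-np.cos(t)*np.sin(y),-np.sin(t)])
    a=np.cross([0,0,1],n);a/=np.linalg.norm(a);b=np.cross(n,a)
    return p[:3]+.03*(np.cos(th)[:,None]*a+np.sin(th)[:,None]*b)
def near(K,Q): 
    d=np.linalg.norm(Q[:,None]-K[None],axis=2);return d.min(1)
def res(p,ws=1,wt=1,ww=1):
    X=circ(p);k=proj(c,X);l,r=k[:,0].min(),k[:,0].max()
    return np.r_[near(k,W)/.7/2*ww,(l-ends[0,0])/1.5*ww,(r-ends[1,0])*ww,near(proj(sc,X),S)/.5*ws,near(proj(tp,X),P)/.5*wt]
for w in((1,1,1),(1,.01,1),(.01,1,1),(1,1,.05)):
    o=least_squares(res,[.67,.067,.269,.05,.35],args=w,x_scale=[.01,.01,.01,.1,.1],diff_step=1e-4)
    print(w,(o.x[:3]*1000).round(1),np.degrees(o.x[3:]).round(1),'cost',round(o.cost,2))
E
python3 fit.py
```

```text
[211.7 221.  218.5 218.3 218.6 218.4 218.3 218.4 218.4 218.4 218.4 218.5
 218.6 218.6 218.8 218.8 218.9 219.1 219.2 219.6 220.2]
(1, 1, 1) [667.6  67.6 267.1] [ 4.5 22.8] cost 24.36
(1, 0.01, 1) [668.1  67.6 267.1] [ 5.1 21.6] cost 21.4
(0.01, 1, 1) [669.5  69.6 260.6] [ 1.2 25.1] cost 11.27
(1, 1, 0.05) [668.5  68.7 267.8] [ 2.8 26.2] cost 2.5
```

```bash
sed -i 's/^W=np.array(W)-.5.*/W=np.array(W)[2:]-[.5,0]/; s#/.7/2\*ww#/.7*ww#' fit.py; cat >> fit.py <<'E'
    r=res(o.x);k=proj(c,circ(o.x));print(' wrist rms',np.sqrt((near(k,W)**2).mean()).round(2),'ends',k[:,0].min().round(1),k[:,0].max().round(1),'scene',near(proj(sc,circ(o.x)),S).round(1),'top',near(proj(tp,circ(o.x)),P).round(1))
E
python3 fit.py
```

```text
(1, 1, 1) [667.8  67.5 267.3] [ 5.2 23.6] cost 10.04
 wrist rms 0.15 ends 361.3 430.7 scene [0.3 0.6 0.3 0.3 0.5 0.7 0.9 1.1] top [0.5 0.7 0.1 0.2 0.4 0.5 0.2 0.2]
(1, 0.01, 1) [668.6  67.4 267.4] [ 6.1 21.9] cost 6.29
 wrist rms 0.13 ends 361.0 430.4 scene [0.5 0.1 0.1 0.  0.4 0.7 0.9 1.1] top [0.4 0.4 0.4 0.7 1.  1.1 0.7 0.3]
(0.01, 1, 1) [668.2  67.9 264.8] [ 3.6 23.9] cost 1.82
 wrist rms 0.17 ends 361.0 429.8 scene [0.7 0.3 0.7 0.8 1.1 1.3 1.6 0.7] top [0.3 0.6 0.1 0.1 0.2 0.3 0.1 0. ]
(1, 1, 0.05) [668.5  68.7 267.8] [ 2.8 26.2] cost 2.49
 wrist rms 1.07 ends 362.5 432.1 scene [0.  0.6 0.3 0.1 0.1 0.1 0.4 0. ] top [0.4 0.5 0.  0.1 0.2 0.3 0.1 0.1]
```

Call:
servo_tool([
  {"dx": -32,"dy": -7,"dz": 0,"rx": 0,"ry": -0.115,"rz": 0,"fingers": 1},
  {"dx": -32,"dy": -7,"dz": 0,"rx": 0,"ry": -0.115,"rz": 0,"fingers": 1},
  {"dx": -32,"dy": -7,"dz": -10,"rx": 0,"ry": -0.115,"rz": 0,"fingers": 1},
  {"dx": 0,"dy": 0,"dz": 0,"rx": 0,"ry": 0,"rz": 0,"fingers": 1},
  {"dx": 0,"dy": 0,"dz": 0,"rx": 0,"ry": 0,"rz": 0,"fingers": 1},
  {"dx": 0,"dy": 0,"dz": 0,"rx": 0,"ry": 0,"rz": 0,"fingers": 1},
])

```text
clock: 13.75
tcp_pos: [0.5435, -0.0605, 0.4518]
orientation: [0.246, -0.044, 0.968, -0.011]
wrist_force: [0.9, -0.4, -0.0]
finger_gap: 0.0333
```

```bash
cat > f8.py <<'E'
E
python3 - <<'E'
from h import *
import pickle
s=env.get_state();c=cam('wrist');pickle.dump((dict(c),s),open('w8.pkl','wb'));print(s['clock'],s['tcp_pos'],s['orientation'])
p=proj(c,[.668,.0678,.267])[0].astype(int);print(p)
f=50;a=c['img'][p[1]-f:p[1]+f,p[0]-f:p[0]+f,::-1]
cv2.imwrite('pics/ring2.png',cv2.resize(a,(500,500),interpolation=cv2.INTER_NEAREST))
E
```

```text
13.75 [ 0.54345751 -0.06053011  0.45183247] [ 0.24576358 -0.04446898  0.96824815 -0.01087639]
[401 232]
```

View pics/ring2.png

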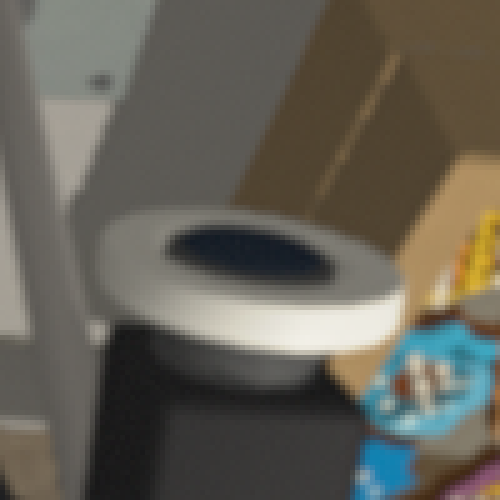

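```bash
cat >> fit.py <<'E'
c8,s8=pickle.load(open('w8.pkl','rb'))
V=np.array([351,182])-.5+np.array([(95,245),(110,223),(150,209),(190,205),(240,208),(300,220),(350,238),(385,258),(403,283),(100,268),(130,290),(170,302),(220,309),(260,311),(310,308),(360,302)])/5
print('---8')
def r2(p,w=1): return np.r_[near(proj(c8,circ(p)),V)/.5,w*res(p)]
for w in(.01,.5,1):
    o=least_squares(r2,[.668,.068,.267,.07,.4],args=(w,),x_scale=[.01,.01,.01,.1,.1],diff_step=1e-4)
    X=circ(o.x);print(w,(o.x[:3]*1000).round(1),np.degrees(o.x[3:]).round(1),near(proj(c8,X),V).round(1),proj(c8,o.x[:3]),'w7',np.sqrt((near(proj(c,X),W)**2).mean()).round(2),near(proj(sc,X),S).round(1))
y,t=o.x[3:];lx=np.array([np.cos(t)*np.cos(y),np.cos(t)*np.sin(y),np.sin(t)]);print('lx',lx.round(3),'focus',(o.x[:3]-.12*lx).round(4))
E
python3 fit.py | sed -n '/---8/,$p'
```

```text
---8
0.01 [670.7  65.5 265. ] [ 8.  25.9] [1.  0.1 0.6 0.7 0.3 0.3 0.8 0.7 1.2 0.3 1.  0.6 0.  0.4 1.  0.6] [[398.37805531 232.74708475]] w7 1.98 [0.2 0.  0.3 0.5 0.3 0.1 1.2 0.9]
0.5 [668.5  64.4 267.1] [ 7.6 25.6] [1.1 0.2 0.3 0.4 0.1 0.5 1.  0.9 0.7 0.4 1.  0.6 0.1 0.6 1.2 1. ] [[398.53551974 232.65178877]] w7 1.0 [0.3 1.  0.3 0.1 0.1 0.3 0.2 1.8]
1 [668.4  64.7 266.9] [ 7.2 24.8] [0.8 0.5 0.2 0.1 0.3 0.8 1.1 1.1 0.4 0.8 1.3 0.7 0.2 0.8 1.5 1.3] [[398.84165614 232.55066614]] w7 0.68 [0.3 0.9 0.4 0.1 0.3 0.5 0.3 1.7]
lx [0.9   0.114 0.42 ] focus [0.5604 0.0511 0.2165]
```

```bash
sed -i 's/p\[:3\]+.03\*/p[:3]+(p[5] if len(p)>5 else .03)*/; s/y,t=p\[3:5\]/y,t=p[3:5]/' fit.py; cat >> fit.py <<'E'
print('---r')
for w in(.01,.5,1,2):
    o=least_squares(r2,[.668,.068,.267,.07,.4,.03],args=(w,),x_scale=[.01,.01,.01,.1,.1,.003],diff_step=1e-4)
    X=circ(o.x);print(w,(o.x*1000)[[0,1,2,5]].round(1),np.degrees(o.x[3:5]).round(1),'w8',np.sqrt((near(proj(c8,X),V)**2).mean()).round(2),'w7',np.sqrt((near(proj(c,X),W)**2).mean()).round(2),near(proj(sc,X),S).round(1),near(proj(tp,X),P).round(1))
E
python3 fit.py | sed -n '/---r/,$p'
```

```text
---r
0.01 [699.7  83.  236.3  34. ] [ 8.  25.9] w8 0.69 w7 15.05 [14.8 14.7 12.9  8.9  6.3  4.2  1.4  1.2] [4.8 5.9 6.9 7.5 8.1 8.5 8.4 7.5]
0.5 [668.2  64.3 267.3  29.6] [ 7.7 25.4] w8 0.71 w7 0.89 [0.3 1.  0.3 0.1 0.1 0.2 0.1 2. ] [1.2 0.1 0.3 0.1 0.2 0.4 0.1 0.8]
1 [668.4  64.8 267.   29.6] [ 7.2 24.6] w8 0.83 w7 0.64 [0.3 0.8 0.3 0.  0.2 0.4 0.1 1.9] [1.1 0.3 0.2 0.1 0.4 0.6 0.3 0.8]
2 [668.2  65.8 267.1  29.6] [ 6.1 23.8] w8 1.23 w7 0.31 [0.3 0.7 0.3 0.2 0.4 0.6 0.4 1.6] [0.8 0.5 0.  0.2 0.5 0.6 0.3 0.6]
```

```bash
cat >> fit.py <<'E'
print('---d')
g8=cv2.cvtColor(c8['img'],cv2.COLOR_RGB2GRAY).astype(np.uint8)
x0,y0=375,220;roi=cv2.resize(g8[y0:245,x0:425],None,fx=8,fy=8,interpolation=cv2.INTER_CUBIC)
for thr in(65,80,95):
    m=(roi<thr).astype(np.uint8);n,l,st,ce=cv2.connectedComponentsWithStats(m);i=1+np.argmax(st[1:,4])
    k=max(cv2.findContours((l==i).astype(np.uint8),cv2.RETR_EXTERNAL,cv2.CHAIN_APPROX_NONE)[0],key=len)[:,0]
    D=(k[::6]+.5)/8-.5+[x0,y0]
    e=cv2.fitEllipse(D.astype(np.float32))
    def rd(p): return np.r_[near(proj(c8,circ(p)),D)]
    C0=np.array([.668,.0665,.267])
    f=lambda q: near(proj(c8,circ([C0[0],C0[1]+q[2],C0[2]+q[3],q[0],q[1],q[4]])),D)
    o=least_squares(f,[.08,.42,0,0,.016],x_scale=[.1,.1,.01,.01,.003],diff_step=1e-4)
    print(thr,np.round(e[0],1),np.round(e[1],1),round(e[2],1),'yaw,pitch',np.degrees(o.x[:2]).round(1),o.x[2:].round(4),'rms',np.sqrt((o.fun**2).mean()).round(2))
    for yp in((4,23),(5,24),(7,25),(8,26)):
        f2=lambda q:f([*np.radians(yp),*q]);o2=least_squares(f2,[0,0,.016],x_scale=[.01,.01,.003],diff_step=1e-4);print('  ',yp,np.sqrt((o2.fun**2).mean()).round(2),o2.x.round(4))
E
python3 fit.py | sed -n '/---d/,$p'
```

```text
---d
65 [400.8 232.5] [ 9.5 33. ] 99.4 yaw,pitch [ 3.5 26.7] [-0.0001 -0.0001  0.0157] rms 0.28
   (4, 23) 0.57 [-0.     -0.0002  0.0147]
   (5, 24) 0.49 [-0.     -0.0002  0.0149]
   (7, 25) 0.54 [-0.     -0.0001  0.015 ]
   (8, 26) 0.59 [-0.     -0.0001  0.0151]
80 [400.9 232.7] [10.5 34.2] 99.3 yaw,pitch [ 4.1 25.7] [-0.0001 -0.      0.0163] rms 0.29
   (4, 23) 0.46 [-0.0001 -0.      0.0156]
   (5, 24) 0.39 [-0.0001 -0.      0.0158]
   (7, 25) 0.46 [-0.      0.      0.0159]
   (8, 26) 0.54 [-0.0001  0.      0.016 ]
95 [400.9 232.7] [11.5 35.4] 99.4 yaw,pitch [ 4.7 24.5] [-0.0001  0.      0.0168] rms 0.31
   (4, 23) 0.38 [-0.0001  0.      0.0165]
   (5, 24) 0.32 [-0.0001  0.      0.0167]
   (7, 25) 0.42 [-0.0001  0.0001  0.0168]
   (8, 26) 0.54 [-0.      0.0001  0.017 ]
```

```bash
cat > bite.py <<'E'
from h import *
import pickle
from scipy.optimize import least_squares
def bitefit(c,s):
    hsv=cv2.cvtColor(c['img'],cv2.COLOR_RGB2HSV)
    m=((hsv[...,1]>150)&(hsv[...,2]>50)&((hsv[...,0]<5)|(hsv[...,0]>174))).astype(np.uint8);m[:210]=0;m[:,:230]=0;m[:,335:]=0
    m=cv2.morphologyEx(m,cv2.MORPH_CLOSE,np.ones((7,7)))
    n,l,st,_=cv2.connectedComponentsWithStats(m);i=1+np.argmax(st[1:,4])
    k=max(cv2.findContours((l==i).astype(np.uint8),cv2.RETR_EXTERNAL,cv2.CHAIN_APPROX_NONE)[0],key=len)
    q=cv2.approxPolyDP(cv2.convexHull(k),6,True)[:,0];print('quad',q.tolist(),'ext',st[i].tolist())
    # icing plane in tool frame for given center offset
    T=np.array(c['extrinsics'])@np.linalg.inv(np.array(c['hand_eye']));Ti=np.linalg.inv(T)
    for oz in(.062,.064,.066):
        W=[]
        for u,v in k[:,0]:
            o,d=ray(c,u,v);o=Ti[:3,:3]@o+Ti[:3,3];d=Ti[:3,:3]@d;W.append((o+d*(oz-.015-o[2])/d[2])[:2]*1000)
        W=np.array(W,np.float32);r=cv2.minAreaRect(W);print(oz,'tool-frame rect',np.round(r[0],1),np.round(r[1],1),round(r[2],1),'x',W[:,0].min().round(1),W[:,0].max().round(1))
if __name__=='__main__':
    for f in('w6','w7','w8'): bitefit(*pickle.load(open(f+'.pkl','rb')))
E
python3 bite.py
```

```text
quad [[315, 249], [318, 311], [249, 318], [243, 251]] ext [241, 248, 79, 71, 5049]
0.062 tool-frame rect [3.3 0.1] [33.5 33.6] 89.9 x -13.5 20.1
0.064 tool-frame rect [2.2 0.1] [34.1 34.1] 89.9 x -14.8 19.3
0.066 tool-frame rect [1.2 0.1] [34.6 34.7] 89.9 x -16.2 18.5
quad [[315, 249], [317, 314], [248, 317], [243, 251]] ext [241, 248, 79, 71, 5101]
0.062 tool-frame rect [3.3 0.2] [33.5 33.6] 90.0 x -13.5 20.1
0.064 tool-frame rect [2.2 0.2] [34.1 34.1] 90.0 x -14.8 19.3
0.066 tool-frame rect [1.1 0.2] [34.6 34.7] 90.0 x -16.2 18.5
quad [[315, 249], [318, 311], [250, 318], [243, 310], [243, 251]] ext [241, 248, 79, 71, 4986]
0.062 tool-frame rect [3.1 0.2] [33.4 33.7] 89.8 x -13.7 19.9
0.064 tool-frame rect [2.  0.2] [34.  34.3] 89.8 x -15.1 19.1
0.066 tool-frame rect [0.9 0.2] [34.5 34.8] 89.8 x -16.5 18.3
```

```bash
cat > goal.py <<'E'
from h import *
L=np.array([.668,.067,.267]);y,t=np.radians([4.8,24.2])
lx=np.array([np.cos(t)*np.cos(y),np.cos(t)*np.sin(y),np.sin(t)]);ly=np.array([-np.sin(y),np.cos(y),0]);lz=np.cross(lx,ly)
F=L-.12*lx
G=np.c_[-lx,ly,-lz];off=np.array([.0015,.0001,.064]);Pt=F-G@off
def go():
    s=env.get_state();A=R.from_quat(np.roll(s['orientation'],-1)).as_matrix()
    rv=R.from_matrix(G@A.T).as_rotvec()
    print(s['clock'],'tcp',s['tcp_pos'].round(4),'goal',Pt.round(4),'d mm',((Pt-s['tcp_pos'])*1000).round(1),'rotvec',rv.round(3),'gap',s['finger_gap'],'F',s['wrist_force'].round(1),'qv',np.abs(s['qvel']).max().round(3),s['joint_pos'].round(2))
    print('focus',F.round(4),'bite center',(s['tcp_pos']+A@off).round(4),'tilt err deg',np.degrees(np.linalg.norm(rv)).round(2))
E
python3 -c "
from goal import *
go()"
```

```text
13.8 tcp [ 0.5445 -0.0608  0.4523] goal [0.5342 0.0557 0.2768] d mm [ -10.3  116.5 -175.5] rotvec [0.037 0.077 0.001] gap 0.033201456343351164 F [ 1.2  0.3 -0.3] qv 0.03 [-0.32 -0.08 -0.15  1.03  0.15 -0.38]
focus [0.5589 0.0578 0.2178] bite center [ 0.5737 -0.0608  0.3953] tilt err deg 4.89
```

Call:
servo_tool([
  {"dx": -10,"dy": 16,"dz": -15,"rx": 0.019,"ry": 0.039,"rz": 0.001,"fingers": 1},
  {"dx": 0,"dy": 17,"dz": -25,"rx": 0.018,"ry": 0.038,"rz": 0,"fingers": 1},
  {"dx": 0,"dy": 17,"dz": -30,"rx": 0,"ry": 0,"rz": 0,"fingers": 1},
  {"dx": 0,"dy": 17,"dz": -30,"rx": 0,"ry": 0,"rz": 0,"fingers": 1},
  {"dx": 0,"dy": 17,"dz": -30,"rx": 0,"ry": 0,"rz": 0,"fingers": 1},
  {"dx": 0,"dy": 17,"dz": -25,"rx": 0,"ry": 0,"rz": 0,"fingers": 1},
  {"dx": 0,"dy": 15,"dz": -15,"rx": 0,"ry": 0,"rz": 0,"fingers": 1},
  {"dx": 0,"dy": 0,"dz": -5,"rx": 0,"ry": 0,"rz": 0,"fingers": 1},
])

```text
clock: 14.6
tcp_pos: [0.5326, 0.0576, 0.2719]
orientation: [0.205, -0.042, 0.978, 0.01]
wrist_force: [0.3, -1.3, -1.2]
finger_gap: 0.0334
```

Call:
servo_tool([
  {"dx": 0,"dy": 0,"dz": 0,"rx": 0,"ry": 0,"rz": 0,"fingers": 1},
  {"dx": 0,"dy": 0,"dz": 0,"rx": 0,"ry": 0,"rz": 0,"fingers": 1},
  {"dx": 0,"dy": 0,"dz": 0,"rx": 0,"ry": 0,"rz": 0,"fingers": 1},
  {"dx": 0,"dy": 0,"dz": 0,"rx": 0,"ry": 0,"rz": 0,"fingers": 1},
])

```text
clock: 15.0
tcp_pos: [0.5336, 0.0547, 0.2757]
orientation: [0.208, -0.04, 0.977, 0.009]
wrist_force: [0.2, -0.1, -0.2]
finger_gap: 0.0332
```

```bash
python3 - <<'E'
from goal import *
import pickle
go()
c=cam('scene');t=cam('top');w=cam('wrist');pickle.dump((dict(c),dict(t),dict(w)),open('fin.pkl','wb'))
B=lambda C,A:np.array([C+A@[sx*.018,sy*.017,sz*.015] for sx in(-1,1) for sy in(-1,1) for sz in(-1,1)])
M=np.c_[lx,ly,lz];X=B(F,M)
im=[]
for q,f in((c,50),(t,40)):
    k=proj(q,X);ctr=proj(q,(F+L)/2)[0].astype(int);a=q['img'][ctr[1]-f:ctr[1]+f,ctr[0]-f:ctr[0]+f,::-1];z=400/(2*f)
    a=cv2.resize(a,(400,400),interpolation=cv2.INTER_CUBIC);b=a.copy()
    P=((k-(ctr-f)+.5)*z).astype(int)
    for i in range(8):
        for j in range(i):
            if bin(i^j).count('1')==1: cv2.line(b,tuple(map(int,P[i])),tuple(map(int,P[j])),(0,255,0) if (i&j&4) else (255,255,0),1)
    im.append((a,b))
cv2.imwrite('pics/fin.png',cv2.resize(np.vstack([np.hstack(i) for i in im]),(600,600)))
E
```

```text
15.0 tcp [0.5336 0.0547 0.2757] goal [0.5342 0.0557 0.2768] d mm [0.6 1.  1.1] rotvec [-0.001 -0.003  0.002] gap 0.033233791534194305 F [ 0.2 -0.1 -0.2] qv 0.008 [-0.08 -0.02 -0.5   0.68  0.07 -0.14]
focus [0.5589 0.0578 0.2178] bite center [0.5582 0.0569 0.2166] tilt err deg 0.21
```

View pics/fin.png

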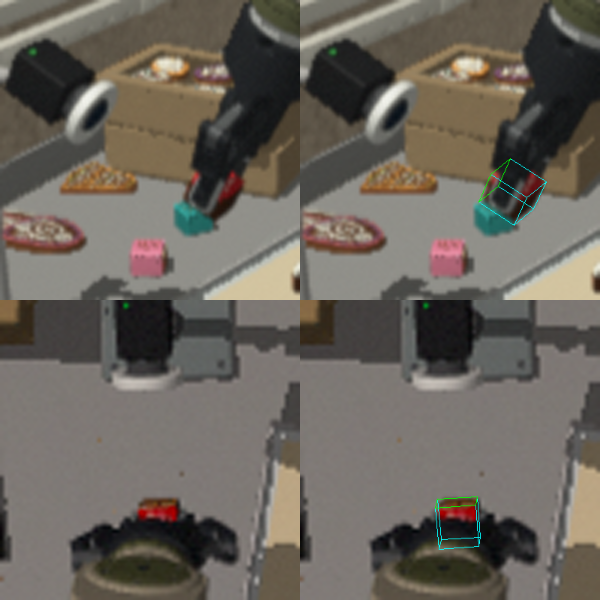

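The overlay shows the red bite sitting in the model box, with its cut face towards the lens in both views. I'll make a last nudge of about 1 mm, check the tray numerically and hand in.

Call:
servo_tool([
  {"dx": 0.6,"dy": 1,"dz": 1,"rx": 0,"ry": -0.003,"rz": 0.002,"fingers": 1},
  {"dx": 0,"dy": 0,"dz": 0,"rx": 0,"ry": 0,"rz": 0,"fingers": 1},
  {"dx": 0,"dy": 0,"dz": 0,"rx": 0,"ry": 0,"rz": 0,"fingers": 1},
  {"dx": 0,"dy": 0,"dz": 0,"rx": 0,"ry": 0,"rz": 0,"fingers": 1},
  {"dx": 0,"dy": 0,"dz": 0,"rx": 0,"ry": 0,"rz": 0,"fingers": 1},
])

```text
clock: 15.65
tcp_pos: [0.5334, 0.0563, 0.2756]
orientation: [0.209, -0.041, 0.977, 0.01]
wrist_force: [-0.0, 0.0, -0.6]
finger_gap: 0.0335
```

```bash
python3 - <<'E'
from goal import *
go()
t=cam('top')
k=proj(t,[[.45,-.10,.03],[.63,-.30,.03]]).astype(int);print(k.tolist())
blobs(t,.034,(k[:,0].min(),k[:,1].min(),k[:,0].max(),k[:,1].max()),20)
for d in cut_out('white_bite_1','top'): print(round(d['confidence'],2),np.round(d['extent'],1), onz(t,(d['extent'][0]+d['extent'][2])/2,(d['extent'][1]+d['extent'][3])/2,.03).round(3))
go();print(job.hand_in())
E
```

```text
15.65 tcp [0.5334 0.0563 0.2756] goal [0.5342 0.0557 0.2768] d mm [ 0.7 -0.6  1.2] rotvec [-0.001 -0.002 -0.001] gap 0.03351294276891506 F [-0.   0.  -0.6] qv 0.001 [-0.07 -0.02 -0.5   0.67  0.07 -0.14]
focus [0.5589 0.0578 0.2178] bite center [0.5581 0.0586 0.2165] tilt err deg 0.14
[[293, 233], [349, 185]]
[310, 191, 10, 10, 86] c 587.7 -172.9 wh 33.0 32.8 ang 1.4
[334, 195, 11, 10, 84] c 574.0 -261.5 wh 34.2 33.0 ang 7.3
[335, 211, 11, 10, 88] c 516.3 -266.1 wh 34.6 32.8 ang 8.5
[312, 212, 10, 11, 86] c 509.6 -181.6 wh 34.1 32.1 ang 10.3
0.64 [312.6 211.8 321.8 221.7] [ 0.511 -0.184  0.03 ]
0.61 [297.4 142.7 310.2 155. ] [ 0.762 -0.131  0.03 ]
0.59 [330.  140.1 337.5 148.4] [ 0.782 -0.242  0.03 ]
0.56 [382.9 212.7 392.7 224.6] [ 0.51 -0.44  0.03]
0.53 [331.1 194.6 344.1 207.2] [ 0.571 -0.257  0.03 ]
0.47 [334.1 209.6 346.5 219.9] [ 0.52  -0.267  0.03 ]
15.75 tcp [0.5335 0.0563 0.2756] goal [0.5342 0.0557 0.2768] d mm [ 0.7 -0.6  1.2] rotvec [-0.001 -0.002 -0.001] gap 0.03310085325476031 F [-0.2  0.5 -0.2] qv 0.002 [-0.07 -0.02 -0.5   0.67  0.07 -0.14]
focus [0.5589 0.0578 0.2178] bite center [0.5581 0.0586 0.2166] tilt err deg 0.14
the job is handed in; nothing more can be done
None
```

The job is done and handed in at about 15.8 s. I moved the two top white bites to the tray floor, and a picture showed all five lying flat. I then lifted the red bite and held it at the camera's focus point, icing up and cut face to the lens.

**Last checks:**
- **Red bite:** its centre is about 1.6 mm and its angle about 0.15° from the focus pose I estimated. The arm was still, and the grip opening was 33 mm.
- **White bites:** the top camera still shows all four lying separately in the tray.
- **Bystanders:** I did not check these separately at the end. Nothing I saw suggested contact, and the wrist force readings stayed around 6 N or less.

**Disagreement:** my fits of the lens direction did not fully agree. Sideways angle ranged from about 3 to 8° and downward tilt from 22 to 27°. I used 4.8° and 24.2°, so the true error against the lens may be a degree or two and about 2 mm.

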